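# Switch on the guarded charger with the bent rod

## Task

Take the orange-handled bent rod from its blue cradle, reach over the yellow guard with it and slide the charger's red lever fully home to the on stop (to the left, by the green mark), then keep it pressed against the stop with a steady push of about 6 N for two seconds so that it latches. Push gently, never harder than 14 N on the lever, keep the gripper itself off the charger and its lever, and do not lean on the guard. Then lay the rod back in its cradle as you found it, let go of it, and leave everything else where it is.

Things in the scene. Friction and masses are not known exactly. Their poses are not given: they have to be found in the camera images.
- charger: grey charger fixed to the bench behind a yellow guard. Origin: bench level; x points away from the guard (roughly away from the robot), y left, z up. In mm here: base plate x -70..120, y -110..110, 12 high; grey case x 55..115, y -100..100, 70 high; black switch x -12..32, y -65..65, 38 high, free room above it beside its lever. The switch, with lever and stops, is bolted in slots up to 7 mm to either side in y of the figures, differently each time: feel for it
- guard: yellow guard fixed to the charger: a board standing upright in front of the lever, 220 mm wide (charger y), 12 mm thick (charger x -70..-58 mm), top 100 mm above the bench, with a side cheek at either end (charger y +-104..110 mm, x -58..58 mm, 70 mm high). Origin: middle of the board's foot, bench level; axes as the charger's
- lever (a joint): slide of the red lever in m along the charger's +y (left seen from the robot): 0 = off stop, 0.050 = on stop, by the green mark; starts at 0 to 0.015. 1.5 N of friction, stays where left, hard stops. Paddle: upright, 24 mm (charger x) by 12 mm (y), 39 to 85 mm above the bench, centre at charger x = +10 mm, y = -25 mm + lever value + up to 7 mm either way (see charger)
- rod_grip (a point): centre of the bent rod's orange handle, the point to grip. Handle: straight bar 110 mm long (x -60..+50 mm of this point), 24 mm wide (y), 44 mm high (z); x points along it to the steel rod, z up. An 8 mm steel rod runs on from its front end, 8 mm below this point, to x = +115 mm, then bends straight down. 0.15 to 0.3 kg in all, balance point about 20 mm ahead of this point
- rod_tip (a point): lower end of the bent rod's downward leg (red): at x = +115, y = 0, z = -101 mm from the handle's centre, same axes. The leg is 8 mm thick and 93 mm long
- cradle: blue forked cradle fixed left or right of the charger; the rod lies in it at the start, leg hanging in front. Origin: bench level under the handle's centre; x the way the rod points, z up. Forks at x -58..-40 and 34..48 mm carry the handle's underside 110 mm up (its centre 132 mm up), with cheeks 10 mm high, 30 mm apart inside, 44 outside; room for fingers between forks. Base 150 x 90 x 8 mm
- parts_bin: blue open bin 150 x 110 mm, 60 mm high, fixed, on the other side of the charger than the cradle. Origin: middle of its underside
- bearing: loose steel bearing ring, 52 mm outer diameter, 15 mm high, in the blue parts bin: leave alone
- tape_roll: loose roll of clear tape standing flat, 90 mm diameter, 45 mm high: leave alone
- wrench: loose steel wrench lying flat on the bench: leave alone
- carton: loose small cardboard carton 90 x 70 x 60 mm: leave alone
- oil_filter: loose dark canister with a white band, 72 mm diameter, 90 mm high: leave alone
- oil_bottle: loose green bottle, 60 mm diameter, 160 mm high: leave alone
- gasket_ring: loose copper ring, 64 mm outer diameter, 12 mm high: leave alone
Things that resemble listed ones, but are neither listed nor needed, are in the scene too. What is meant by the part that bears rod_grip is not pink, and is the larger of those in its own colour.

How it is judged:
By the outcome, as a careful person would: the job done as asked, in the order asked, and still so for the second after the job is handed in, with the robot touching nothing.
It also fails if it takes over 69 s, if anything falls off the work surface, if the arm or the gripper's body presses on something with over 40 N, if the wrist force passes 120 N, or if a joint passes its speed limit or range.

## Robot

A 6-joint arm with a two-finger parallel gripper is mounted at the origin on the work surface. World frame = base frame: x ahead of the robot, y to its left, z up, the work surface at z = 0. Lengths are in m, angles in rad, forces in N, time in s.
With the tool pointing down it reaches from about 0.425 to 0.95 m from the base axis. Payload 14.7 kg.
Tool frame: the origin (TCP) lies midway between the tips of the shut fingers; the grasp point (between the pads) lies 19 mm behind it; x points along the fingers, y is the direction in which the jaws open and shut, and the axes are right-handed (so a half turn about x gives the same grasp; the last joint's range is limited). The gripper opens to 85 mm and grips with 20 to 120 N. Pads are 22 mm wide; open, the fingers measure 114 mm over their backs; the gripper's body (76 mm by 85 mm) begins 54 mm behind the grasp point. The pads swing forward as they close: fully open they stand 13 mm farther back than shut.
Start: joints at [-1.359, 0.48, 1.596, -0, 1.065, -0.047], TCP at [0.166, -0.628, 0.231] pointing down, gripper open.
Joint ranges: [-2.75, 2.75], [-0.82, 2.05], [0.23, 2.67], [-1.56, 4.7], [0.09, 2.69], [-2.92, 2.92]. Speed limits (rad/s): [1.89, 1.89, 2.39, 3.01, 3.01, 3.01].

## Interface

Orientations are given as a unit quaternion [w, x, y, z].
In Python, from cell import * gives the robot as it stands.
- The arm moves only by the tool servo_tool, never from a script. Its arguments are lists of equal length, an entry for each row: "dp": the shift along the world's x, y, z scaled (see below), a list of three; "twist": the turn, a rotation vector about the world's x, y, z scaled (see below), a list of three. In form: {"dp": [[x, y, z], ...], "twist": [[ax, ay, az], ...]}. A call has 1 to 8 rows; each row shifts and turns the commanded pose from where the row before left it; what a row does not reach is not made up. The controller multiplies each number of a shift by 0.5 m and each number of a turn by 180 degrees. A row lasts 1/8 s, in which the tool goes at most 62.5 mm and 10.7 degrees, less where a joint would pass 70% of its speed; a pose out of reach is approached as far as the arm can. A call with a number of a shift or a turn outside -1 to 1 is refused whole. A call with a gripper value outside its range is refused whole. "hand" is the closure, from 0 (fully open) to 1 (shut), set as the call begins (left out, the last holds). The fingers move at their own pace and stop on an object; the grip force is fixed at half the most. Time passes only in rows, so rows that do not move let the fingers close. It gives the time, the measured TCP pose, the force and the opening at its end, in the units of the state.
- get_obs(): the state, without advancing time (a new reading comes with each control period).
- get_image(name): name is "scene" or "top" or "wrist"; returns the picture (420x560x3 uint8, red, green, blue); there is no depth.
- get_calibration(name): a dict with "K" (3x3 intrinsics, pixels), "cam_to_world" (4x4, takes a point from camera to world coordinates). Camera axes: x right, y up, looking along -z (the intrinsics and any distortion apply to the point x, -y, -z); pixel columns grow to the right and rows downward; lengths in m; the calibration is good to about 2 mm. A picture is of the moment at which its call begins: read the wrist's pose just before it. get_calibration takes no time and is no camera call; for the wrist camera it gives the pose at the moment of the call.
- finish_job(): hands the job in, once; it reports no verdict.
The state is a dict: "time": time; "joint_positions": joint angles; "joint_velocities": joint speeds; "tau": joint torques, N m; "ee_pos": TCP position; "eef_rot": TCP orientation; "contact_force": force on the tool from outside, world axes, zero at the start; "moment": the same for the moment, N m; "width": finger opening in m.
Only numpy, scipy, OpenCV 4.12 (cv2) and the standard library are available. Lean on these libraries where they do the work, as an engineer would, in place of code of your own. Each camera call takes 0.05 s, during which the arm holds its last target.

## Working session

There is one attempt and no reset: what is moved stays moved. The work goes in short steps, Python scripts to look and compute and a tool call to move; the robot and the scene stay as the last step left them, time stands still between calls to the robot, and variables do not carry over. Pictures are saved under pics/ and viewed, and the job is handed in when it is done.

Besides the shell and the picture viewer there is one more tool, called after "Call:" as name(argument=value, ...) on one line, values as JSON. servo_tool: Moves the arm, as the interface text tells. Its arguments: {"type":"object","properties":{"dp":{"type":"array"},"twist":{"type":"array"},"hand":{"type":"number"}},"required":["dp","twist"]}

```bash
ls; mkdir -p pics
python3 - <<'E'
from cell import *
import cv2, numpy as np
o=get_obs()
for k,v in o.items(): print(k,np.round(v,4))
for n in ["scene","top"]:
    im=get_image(n); cv2.imwrite(f"pics/{n}0.png",im[:,:,::-1])
    c=get_calibration(n); print(n,np.round(c["K"],1).tolist(),np.round(c["cam_to_world"],3).tolist(),c.keys())
E
```

```text
pics
time 0.0
joint_positions [-1.3586  0.4808  1.5969 -0.      1.0651 -0.0466]
joint_velocities [-0.001  -0.0014  0.0013  0.0017  0.0014  0.0002]
tau [-4.00000e-04 -9.50639e+01 -4.30185e+01 -3.00000e-04  1.21000e-02
 -0.00000e+00]
ee_pos [ 0.1663 -0.6279  0.2307]
eef_rot [-0.0908 -0.7012 -0.0917  0.7012]
contact_force [-0.6185  0.2145  1.4839]
moment [-0.0129  0.0252  0.0495]
width 0.0857
scene [[508.5, 0.0, 278.1], [0.0, 508.5, 217.2], [0.0, 0.0, 1.0]] [[-0.601, -0.688, 0.408, 1.129], [0.799, -0.525, 0.292, 0.401], [0.014, 0.501, 0.865, 1.328], [0.0, 0.0, 0.0, 1.0]] dict_keys(['K', 'cam_to_world'])
top [[425.5, 0.0, 268.0], [0.0, 425.5, 206.4], [0.0, 0.0, 1.0]] [[-0.019, 0.988, -0.153, 0.289], [-1.0, -0.018, 0.007, -0.033], [0.005, 0.153, 0.988, 1.633], [0.0, 0.0, 0.0, 1.0]] dict_keys(['K', 'cam_to_world'])
```

View pics/scene0.png

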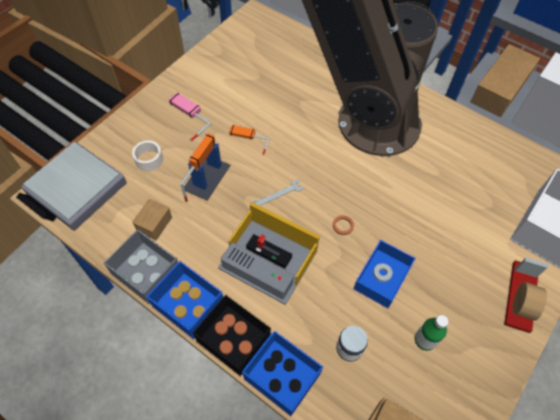

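View pics/top0.png

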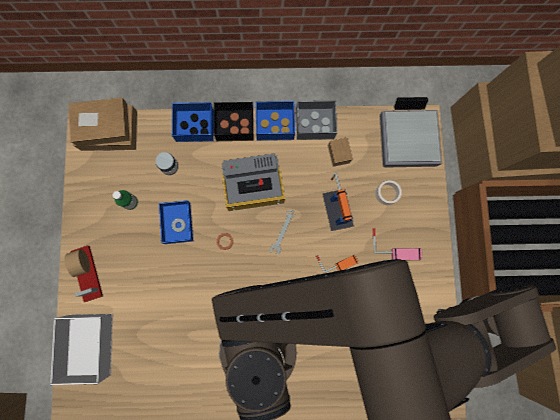

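The scene picture shows three bent rods: pink at (185,104), a small orange one flat on the bench at (242,131), and a large orange one in the blue cradle at (203,152). The one in the cradle fits, being orange and the larger of the two orange ones. The charger is at about (270,250), with its red lever at (261,241). I'll confirm with enlarged crops.

Run:
```python
import cv2, numpy as np
a=cv2.imread("pics/scene0.png"); b=cv2.imread("pics/top0.png")
cv2.imwrite("pics/sc_crop1.png",cv2.resize(a[90:220,150:290],None,fx=5,fy=4.6,interpolation=cv2.INTER_CUBIC))
cv2.imwrite("pics/sc_crop2.png",cv2.resize(a[190:310,205:335],None,fx=5,fy=5,interpolation=cv2.INTER_CUBIC))
cv2.imwrite("pics/top_crop.png",cv2.resize(b[145:265,210:370],None,fx=5,fy=5,interpolation=cv2.INTER_CUBIC))
```

```text
(no output)
```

View pics/sc_crop1.png

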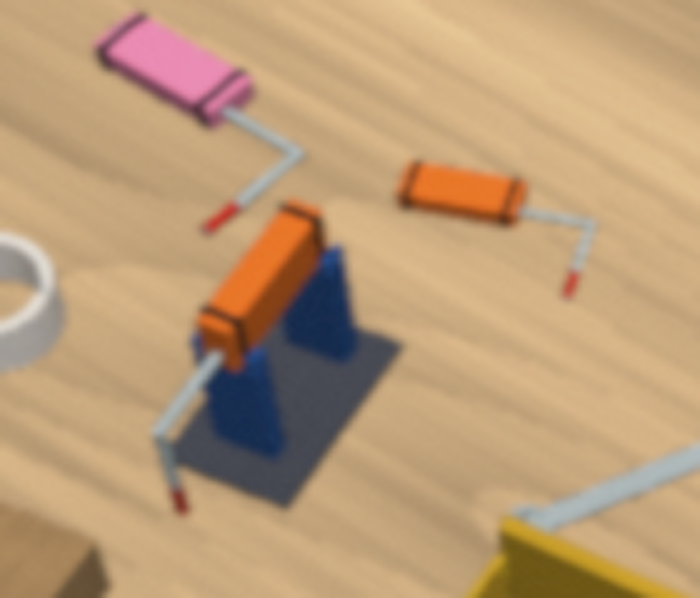

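View pics/sc_crop2.png

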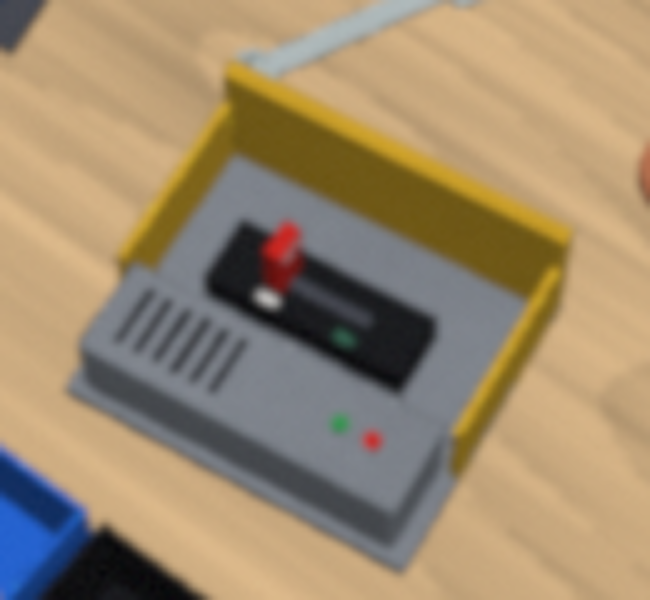

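View pics/top_crop.png

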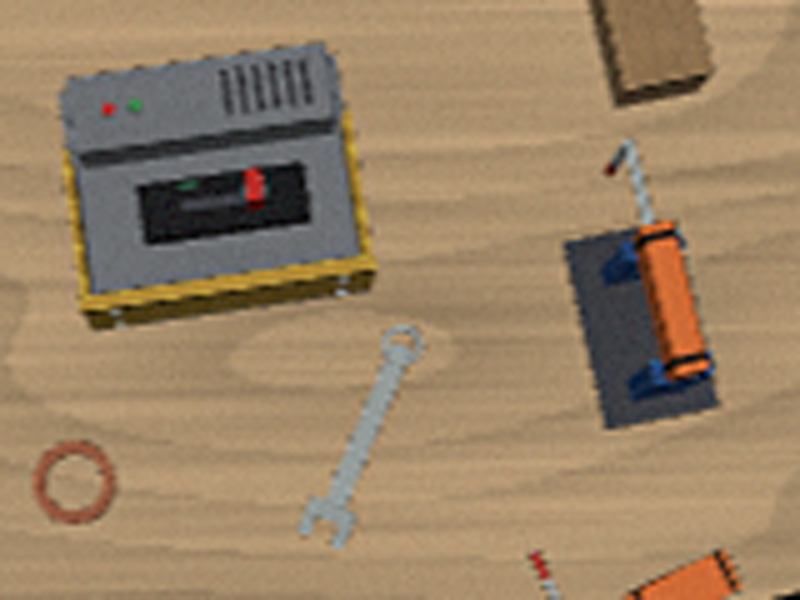

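Confirmed: the wanted rod is the large orange one in the blue cradle, to the right of the charger. Next I'll fit the poses of the charger and the rod from picked points in both views.

```bash
cat > h.py <<'E'
import numpy as np, cv2
from scipy.optimize import least_squares
from scipy.spatial.transform import Rotation as R
CAL={}
def cal(n):
    from cell import get_calibration
    if n not in CAL: CAL[n]=get_calibration(n)
    return CAL[n]
def proj(c,P):
    P=np.atleast_2d(P); T=np.linalg.inv(np.array(c["cam_to_world"])); Q=P@T[:3,:3].T+T[:3,3]
    q=np.c_[Q[:,0],-Q[:,1],-Q[:,2]]; u=q@np.array(c["K"]).T; return u[:,:2]/u[:,2:]
def W(p,P):
    P=np.atleast_2d(np.array(P,float)); c,s=np.cos(p[2]),np.sin(p[2])
    return np.c_[p[0]+c*P[:,0]-s*P[:,1],p[1]+s*P[:,0]+c*P[:,1],P[:,2]]
def fit(data,p0):
    f=lambda p: np.concatenate([(proj(c,W(p,np.array(X)/1000.))-np.array(u)).ravel() for c,X,u in data])
    r=least_squares(f,p0,loss='soft_l1'); return r.x,f(r.x).reshape(-1,2)
E
cat > fit1.py <<'E'
from h import *
T,S=cal("top"),cal("scene")
def tc(l): return np.array(l)/5.+[210,145]-.4
def s2(l): return np.array(l)/5.+[205,190]-.4
def s1(l): return np.array(l)/[5.,4.6]+[150,90]-.4
XT=[[115,100,70],[115,-100,70],[55,-100,70]]
uT=tc([[63,80],[325,42],[338,118]])
XS=[[115,-100,70],[55,-100,70],[55,100,70],[-70,110,100],[-70,-110,100]]
uS=s2([[83,350],[135,265],[447,440],[572,236],[230,63]])
pc,r=fit([(T,XT,uT),(S,XS,uS)],[.6,0,0.]); print("charger",pc.round(4));print(r.round(1).tolist())
XT=[[-60,12,154],[-60,-12,154],[50,12,154],[50,-12,154],[115,0,124],[115,0,31]]
uT=tc([[665,378],[708,370],[637,232],[678,225],[631,145],[610,172]])
XS=[[-60,-12,154],[-60,12,154],[50,-12,154],[50,12,154],[115,0,124],[115,0,31]]
uS=s1([[285,205],[322,215],[200,315],[240,330],[158,435],[181,510]])
pr,r=fit([(T,XT,uT),(S,XS,uS)],[.55,-.27,0.]); print("rod",pr.round(4));print(r.round(1).tolist())
np.save("pc.npy",pc);np.save("pr.npy",pr)
def box(x0,x1,y0,y1,z0,z1):
    v=[[x,y,z] for x in(x0,x1) for y in(y0,y1) for z in(z0,z1)]
    return [(v[i],v[j]) for i,j in((0,1),(0,2),(0,4),(1,3),(1,5),(2,3),(2,6),(3,7),(4,5),(4,6),(5,7),(6,7))]
E_=[]
for b,col in((( 55,115,-100,100,12,70),(0,255,255)),((-12,32,-65,65,12,38),(255,0,255)),((-70,-58,-110,110,0,100),(0,255,0)),((-70,120,-110,110,0,12),(255,255,0))):
    E_+=[(pc,e,col) for e in box(*b)]
for b in((-60,50,-12,12,110,154),):
    E_+=[(pr,e,(255,255,0)) for e in box(*b)]
E_+=[(pr,((50,0,124),(115,0,124)),(0,255,0)),(pr,((115,0,124),(115,0,31)),(0,255,0)),(pr,((-75,-45,8),(75,-45,8)),(0,255,0)),(pr,((-75,45,8),(75,45,8)),(0,255,0)),(pr,((-75,45,8),(-75,-45,8)),(0,255,0))]
for n,c,(x0,x1,y0,y1) in(("top",T,(210,370,145,265)),("scene",S,(160,335,120,310))):
    k=5 if n=="top" else 3.1
    im=cv2.imread(f"pics/{n}0.png")[y0:y1,x0:x1]; im=cv2.resize(im,None,fx=k,fy=k,interpolation=cv2.INTER_CUBIC)
    for p,e,col in E_:
        u=(proj(c,W(p,np.array(e)/1000.))-[x0,y0]+.5)*k
        cv2.line(im,tuple(u[0].astype(int).tolist()),tuple(u[1].astype(int).tolist()),col,1)
    cv2.imwrite(f"pics/ov_{n}.png",im)
E
python3 fit1.py
```

```text
charger [0.6125 0.0138 0.1218]
[[-0.5, -1.5], [-0.6, -1.1], [-0.9, -1.0], [-1.9, -0.5], [-0.4, -0.4], [0.1, -1.9], [0.9, -0.2], [0.7, -0.3]]
rod [ 0.5252 -0.3112  0.177 ]
[[1.6, -0.2], [-0.4, 0.1], [0.3, -1.2], [-1.3, -1.1], [-0.6, -0.1], [-0.2, 0.0], [1.6, -2.3], [1.3, -1.5], [-1.1, 0.6], [-1.9, 0.4], [0.2, -1.2], [0.3, -0.2]]
```

View pics/ov_top.png

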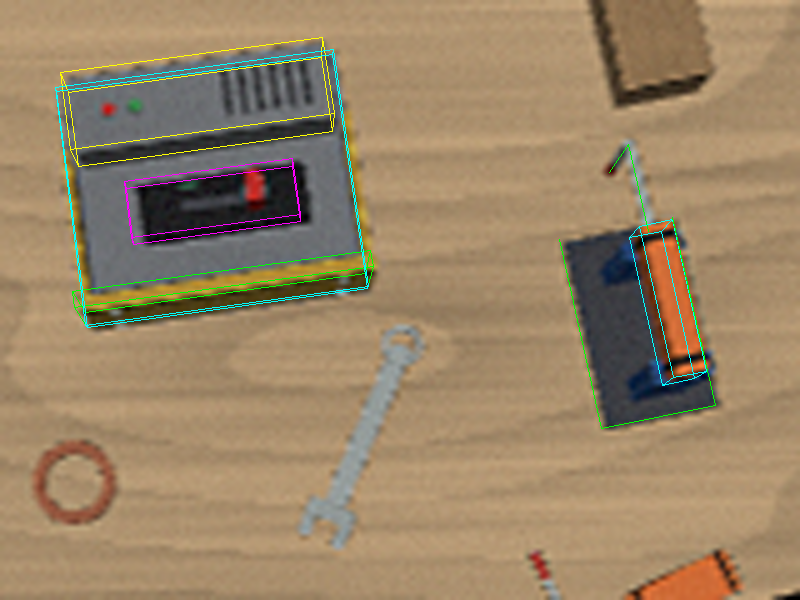

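View pics/ov_scene.png

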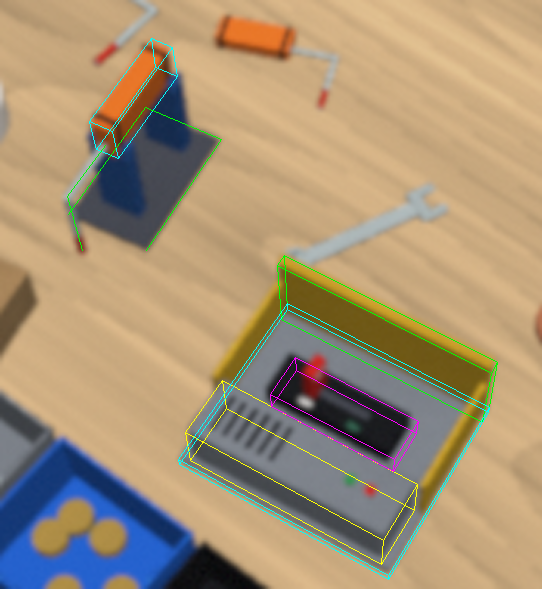

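The overlay is within about 5 mm, but the two cameras disagree slightly, so I'll refine with the wrist camera. First I'll work out the approach.

```bash
cat >> h.py <<'E'
def tool(o):
    q=o["eef_rot"]; return R.from_quat([q[1],q[2],q[3],q[0]])
E
python3 - <<'E'
from h import *
from cell import *
o=get_obs(); A=tool(o).as_matrix(); print(A.round(3))
c=get_calibration("wrist"); print(np.round(c["K"],1).tolist()); M=np.array(c["cam_to_world"])
print((A.T@(M[:3,3]-o["ee_pos"])).round(3)); print((A.T@M[:3,:3]).round(3))
im=get_image("wrist"); cv2.imwrite("pics/w0.png",im[:,:,::-1])
E
```

```text
[[-0.     0.256 -0.967]
 [ 0.001 -0.967 -0.256]
 [-1.    -0.001 -0.   ]]
[[317.7, 0.0, 278.9], [0.0, 317.7, 206.7], [0.0, 0.0, 1.0]]
[-0.144 -0.001 -0.082]
[[ 0.     0.321 -0.947]
 [ 1.    -0.001  0.   ]
 [-0.    -0.947 -0.321]]
```

View pics/w0.png

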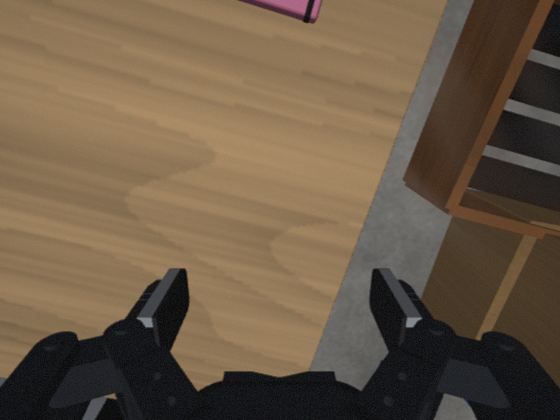

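The wrist view shows bare bench, the pink rod's edge at (280,8) and the bench edge at right. I'm moving above the cradle.

Call:
servo_tool(dp=[[0.04,0.04,0.02],[0.08,0.08,0.02],[0.085,0.085,0.02],[0.085,0.085,0.02],[0.085,0.085,0.02],[0.085,0.085,0.02],[0.085,0.085,0.02],[0.085,0.085,0]], twist=[[0,0,-0.003],[0,0,-0.003],[0,0,-0.003],[0,0,-0.003],[0,0,-0.003],[0,0,-0.003],[0,0,-0.003],[0,0,0]], hand=0)

```text
time: 1.15
ee_pos: [0.4828, -0.312, 0.3021]
eef_rot: [0.068, 0.704, 0.068, -0.703]
contact_force: [1.3, -0.6, -0.5]
width: 0.0855
```

Call:
servo_tool(dp=[[0.04,0.04,0],[0,0,0],[0,0,0]], twist=[[0,0,0],[0,0,0],[0,0,0]])

```text
time: 1.52
ee_pos: [0.5009, -0.2936, 0.3011]
eef_rot: [-0.068, -0.704, -0.068, 0.704]
contact_force: [-0.8, 0.6, -0.5]
width: 0.0853
```

```bash
cat > wl.py <<'E'
import sys,pickle
from h import *
from cell import *
n=sys.argv[1]
o=get_obs(); c=get_calibration("wrist"); im=get_image("wrist"); cv2.imwrite(f"pics/{n}.png",im[:,:,::-1])
pickle.dump((o,c),open(f"{n}.pkl","wb"))
print(o["time"],np.round(o["ee_pos"],4),np.round(o["contact_force"],2),o["width"]); print(tool(o).as_matrix().round(3).tolist())
E
python3 wl.py w1
```

```text
1.525 [ 0.5009 -0.2936  0.3011] [-0.77  0.64 -0.5 ] 0.08532587280754973
[[-0.001, 0.192, -0.981], [-0.0, -0.981, -0.192], [-1.0, -0.0, 0.001]]
```

View pics/w1.png

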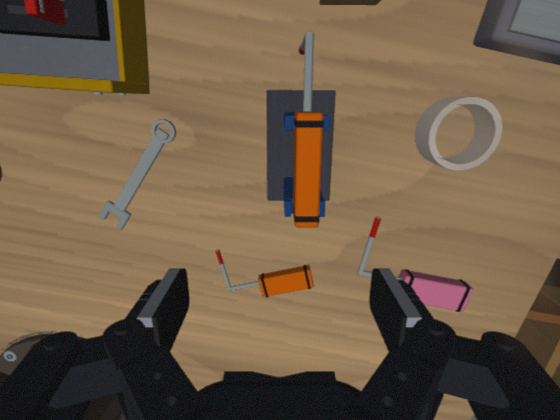

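The wrist view shows the orange handle at (308,168), its leg bend at (309,33), the tip at (303,50), and the guard's right end at top left. I'll fit from an enlarged crop.

Run:
```python
import cv2
a=cv2.imread("pics/w1.png")
cv2.imwrite("pics/w1c.png",cv2.resize(a[25:235,255:355],None,fx=2.8*2,fy=2.8,interpolation=cv2.INTER_CUBIC))
```

```text
(no output)
```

View pics/w1c.png

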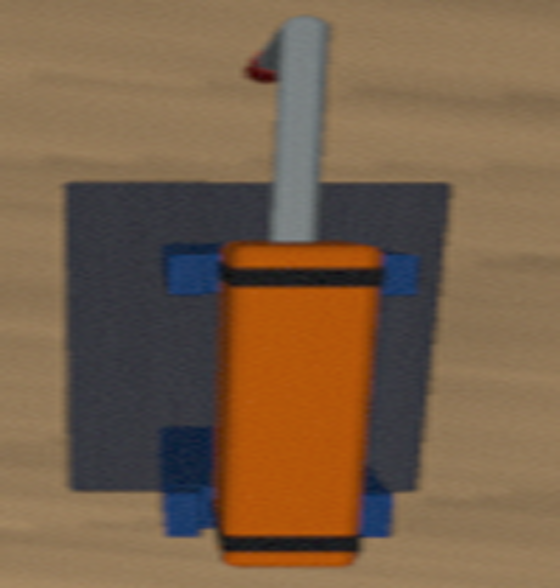

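```bash
cat > fit2.py <<'E'
from h import *
import pickle
o,c=pickle.load(open("w1.pkl","rb"))
f=lambda l: np.array(l)/[5.6,2.8]+[255,25]-.5*1
pr=np.load("pr.npy")
Xh=[[50,12,154],[50,-12,154],[-60,12,154],[-60,-12,154]]; uh=f([[225,245],[382,245],[220,560],[358,560]])
Xb=[[75,45,8],[75,-45,8],[-75,-45,8],[-75,45,8]]; ub=f([[67,184],[450,184],[416,491],[70,491]])
Xl=[[115,0,124]]; ul=f([[305,28]])
for nm,d in(("handle",[(c,Xh,uh)]),("base",[(c,Xb,ub)]),("all",[(c,Xh,uh),(c,Xb,ub),(c,Xl,ul)])):
    p,r=fit(d,pr); print(nm,p.round(4)); print(r.round(1).tolist())
np.save("pr.npy",p)
M=np.array(c["cam_to_world"]);print(M[:3,3].round(3))
E
python3 fit2.py
```

```text
handle [ 0.5277 -0.3144  0.2004]
[[0.3, -1.0], [-0.3, -1.2], [0.2, 2.6], [-0.2, 2.4]]
base [ 0.5241 -0.3163  0.19  ]
[[-0.7, -0.6], [0.6, -0.3], [0.3, 0.7], [-0.2, 0.5]]
all [ 0.5268 -0.3149  0.1938]
[[1.2, -0.0], [0.4, -0.0], [0.2, 3.3], [-0.2, 3.3], [-1.6, -2.9], [-0.1, -2.9], [0.1, -1.4], [-0.6, -1.3], [-0.3, 1.1]]
[ 0.581 -0.277  0.445]
```

Call:
servo_tool(dp=[[0.016,-0.01,-0.03],[0.017,-0.01,-0.04],[0.017,-0.01,-0.04],[0.016,-0.01,-0.03],[0,0,0],[0,0,0]], twist=[[0,0,0],[0,0,0.0005],[0,0,0],[0,0,0],[0,0,0],[0,0,0]])

```text
time: 2.33
ee_pos: [0.5344, -0.3134, 0.2315]
eef_rot: [0.069, 0.704, 0.069, -0.704]
contact_force: [-0.8, -0.1, 0.5]
width: 0.0855
```

```bash
python3 wl.py w2
```

```text
2.325 [ 0.5344 -0.3134  0.2315] [-0.84 -0.11  0.47] 0.08548451556931909
[[0.0, 0.193, -0.981], [-0.0, -0.981, -0.193], [-1.0, 0.0, -0.0]]
```

View pics/w2.png

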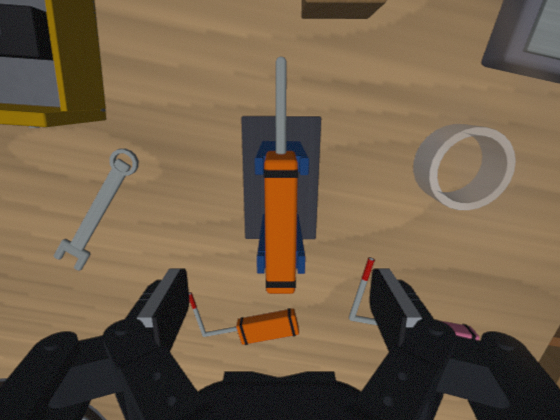

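The handle (281,222) is centred between the fingers and aligned with them. I'll check its lengthwise position quickly, then descend.

```bash
cat > fit3.py <<'E'
from h import *
import pickle
o,c=pickle.load(open("w2.pkl","rb"))
im=cv2.imread("pics/w2.png"); hsv=cv2.cvtColor(im,cv2.COLOR_BGR2HSV)
m=((hsv[...,0]<14)&(hsv[...,1]>200)&(hsv[...,2]>120)).astype(np.uint8); m[300:]=0;m[:,:255]=0;m[:,310:]=0
ys,xs=np.where(m); print(xs.min(),xs.max(),ys.min(),ys.max())
for r in (170,190,210,230,250,270,285): q=np.where(m[r])[0]; print(r,q.min(),q.max())
pr=np.load("pr.npy"); print(pr)
print(proj(c,W(pr,np.array([[50,12,154],[50,-12,154],[-60,12,154],[-60,-12,154],[0,12,154],[0,-12,154],[115,0,128],[75,45,8],[-75,45,8],[-75,-45,8]])/1000.)).round(1).tolist())
E
python3 fit3.py
```

```text
265 296 160 292Traceback (most recent call last):
  File "fit3.py", line 7, in <module>
    for r in (170,190,210,230,250,270,285): q=np.where(m[r])[0]; print(r,q.min(),q.max())
                                                                         ~~~~~^^
    return umr_minimum(a, axis, None, out, keepdims, initial, where)
ValueError: zero-size array to reduction operation minimum which has no identity
```

```bash
sed -i 's/(170,190/(190/' fit3.py; python3 fit3.py
```

```text
265 296 160 292
190 265 296
210 266 295
230 266 295
250 267 293
270 266 294Traceback (most recent call last):
  File "fit3.py", line 7, in <module>
    for r in (190,210,230,250,270,285): q=np.where(m[r])[0]; print(r,q.min(),q.max())
                                                                     ~~~~~^^
    return umr_minimum(a, axis, None, out, keepdims, initial, where)
ValueError: zero-size array to reduction operation minimum which has no identity
```

```bash
sed -i 's/,285)/)/' fit3.py; python3 fit3.py | tail -2
```

```text
[ 0.52684196 -0.3149318   0.19384036]
[[263.3, 159.2], [297.5, 159.2], [265.3, 294.0], [294.8, 294.0], [264.3, 225.4], [296.2, 225.4], [280.5, 61.9], [239.4, 113.2], [244.0, 237.0], [315.3, 237.0]]
```

The model projects within 1–2 px of the handle. Descending and gripping.

Call:
servo_tool(dp=[[0,0,-0.04],[0,0,-0.05],[0,0,-0.05],[0,0,-0.05],[0,0,-0.03],[0,0,-0.016],[0,0,0],[0,0,0]], twist=[[0,0,0],[0,0,0],[0,0,0],[0,0,0],[0,0,0],[0,0,0],[0,0,0],[0,0,0]])

```text
time: 3.38
ee_pos: [0.5348, -0.3136, 0.1141]
eef_rot: [0.069, 0.704, 0.068, -0.703]
contact_force: [0.2, 0.9, -0.6]
width: 0.0852
```

Call:
servo_tool(dp=[[0,0,0],[0,0,0],[0,0,0],[0,0,0],[0,0,0],[0,0,0],[0,0,0],[0,0,0]], twist=[[0,0,0],[0,0,0],[0,0,0],[0,0,0],[0,0,0],[0,0,0],[0,0,0],[0,0,0]], hand=1)

```text
time: 4.38
ee_pos: [0.5345, -0.3134, 0.1135]
eef_rot: [0.069, 0.704, 0.069, -0.704]
contact_force: [-0.5, 0.1, 5.3]
width: 0.0232
```

```bash
python3 wl.py w3
```

```text
4.375 [ 0.5345 -0.3134  0.1135] [-0.46  0.09  5.27] 0.023182884070766335
[[0.0, 0.193, -0.981], [-0.0, -0.981, -0.193], [-1.0, 0.0, -0.0]]
```

View pics/w3.png

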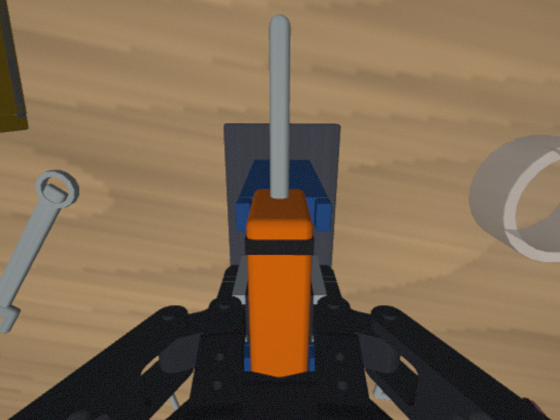

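Gripped at 23 mm opening, with the handle straight between the fingers. Lifting it straight up.

Call:
servo_tool(dp=[[0,0,0.01],[0,0,0.03],[0,0,0.05],[0,0,0.05],[0,0,0.05],[0,0,0.05],[0,0,0.03],[0,0,0]], twist=[[0,0,0],[0,0,0],[0,0,0],[0,0,0],[0,0,0],[0,0,0],[0,0,0],[0,0,0]])

```text
time: 5.42
ee_pos: [0.5348, -0.3136, 0.2495]
eef_rot: [0.069, 0.704, 0.068, -0.703]
contact_force: [-0.0, 0.2, -2.8]
width: 0.0231
```

Call:
servo_tool(dp=[[0,0.04,0],[0,0.07,0],[-0.005,0.08,0],[-0.005,0.08,0],[-0.005,0.08,0],[-0.005,0.07,0],[0,0.05,0],[0,0.02,0]], twist=[[0,0,-0.003],[0,0,-0.003],[0,0,-0.003],[0,0,-0.003],[0,0,-0.003],[0,0,-0.003],[0,0,-0.002],[0,0,0]])

```text
time: 6.42
ee_pos: [0.5234, -0.0664, 0.2475]
eef_rot: [-0.047, -0.705, -0.047, 0.706]
contact_force: [0.6, -0.8, -0.9]
width: 0.0235
```

Call:
servo_tool(dp=[[0,0,0],[0,0,0],[0,0,0]], twist=[[0,0,0],[0,0,0],[0,0,0]])

```text
time: 6.8
ee_pos: [0.5244, -0.0691, 0.2482]
eef_rot: [-0.046, -0.706, -0.046, 0.706]
contact_force: [-0.4, 0.1, -1.5]
width: 0.0233
```

```bash
python3 wl.py w4;  python3 - <<'E'
from cell import *
import cv2
for n in ["scene","top"]: cv2.imwrite(f"pics/{n}1.png",get_image(n)[:,:,::-1])
E
```

```text
6.8 [ 0.5244 -0.0691  0.2482] [-0.36  0.07 -1.51] 0.023310673858977084
[[-0.0, 0.13, -0.991], [-0.0, -0.991, -0.13], [-1.0, 0.0, 0.0]]
```

View pics/w4.png

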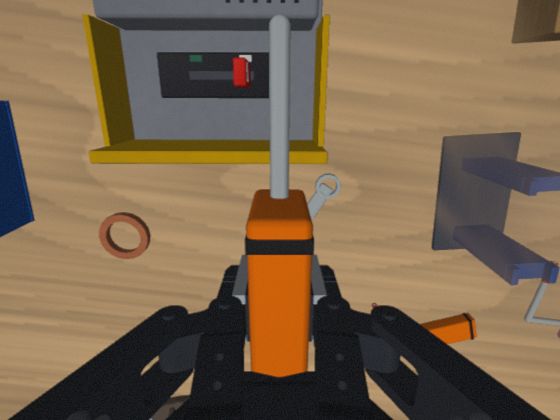

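View pics/scene1.png

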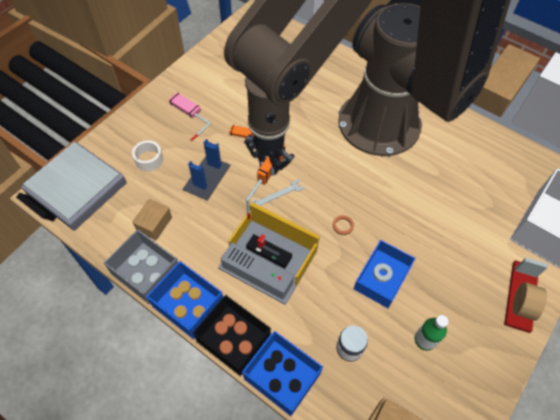

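The wrist view shows the guard's top edge at row ~155 (columns 90–327), the red lever at (241,71), and the rod held at column 280. Taking an enlarged crop for the charger fit.

Run:
```python
import cv2
a=cv2.imread("pics/w4.png")
cv2.imwrite("pics/w4c.png",cv2.resize(a[0:180,80:340],None,fx=3,fy=3,interpolation=cv2.INTER_CUBIC))
```

```text
(no output)
```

View pics/w4c.png

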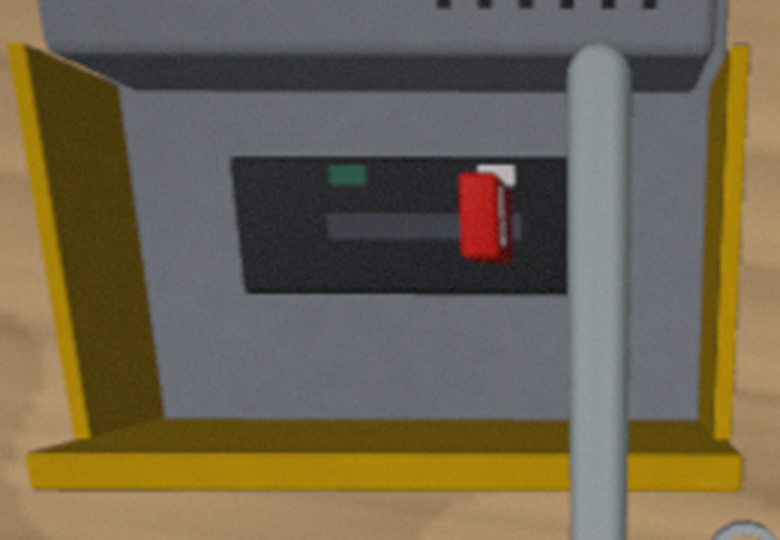

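```bash
cat > fit4.py <<'E'
from h import *
import pickle
o,c=pickle.load(open("w4.pkl","rb"))
f=lambda l: np.array(l)/3.+[80,0]-.33
X=np.array([[-58,110,100],[-58,-110,100],[-70,110,100],[-70,-110,100],[58,110,70],[58,-110,70],[55,100,70],[55,-100,70],[55,100,12],[55,-100,12]],float)
u=f([[30,453],[741,453],[33,489],[741,489],[10,44],[747,45],[45,55],[714,55],[130,90],[693,90]])
X2=np.array([[32,65,38],[-12,65,38]],float); u2=f([[233,157],[246,293]])
X3=np.array([[22,6,85],[22,-6,85],[-2,6,85],[-2,-6,85]],float); u3=f([[459,172],[497,172],[461,257],[499,257]])
def res(p):
    a=proj(c,W(p[:3],X/1000))-u; b=proj(c,W(p[:3],(X2+[0,p[3]*1000,0])/1000))-u2; d=proj(c,W(p[:3],(X3+[0,p[4]*1000,0])/1000))-u3
    return np.concatenate([a,b,d]).ravel()
r=least_squares(res,[.614,.01,.13,0,-.02],loss='soft_l1',x_scale=.01); p=r.x
print(p.round(4)); print(res(p).reshape(-1,2).round(1).tolist()); np.save("pc.npy",p)
# leg in tool frame: bend top from picture
yaw=p[2]; A=tool(o).as_matrix(); g=np.array(o["ee_pos"])
# horizontal tip position assuming rod x = 107mm ahead of the grasp, along tool -z
for L in (.103,.107,.111): print(L, proj(c,[g-A[:,2]*(L+.004)+[0,0,.019-.008]]).round(1), proj(c,[g-A[:,2]*.05+[0,0,.011]]).round(1))
tip=g-A[:,2]*.107
d=tip[:2]-p[:2]; cs,s=np.cos(yaw),np.sin(yaw); print("tip in charger",(cs*d[0]+s*d[1]).round(4),(-s*d[0]+cs*d[1]).round(4))
print("tool yaw",np.arctan2(-A[1,2],-A[0,2]))
E
python3 fit4.py
```

```text
[ 0.6104  0.009   0.1312 -0.007  -0.0299]
[[-2.0, -0.3], [1.1, -0.3], [-0.5, 0.7], [0.4, 0.7], [-1.3, -0.2], [0.6, -0.6], [-1.1, -0.0], [0.2, -0.1], [0.7, 1.5], [0.9, 1.4], [-0.4, -0.5], [0.4, 0.2], [-0.7, -0.5], [0.3, -0.5], [-0.1, 0.3], [0.5, 0.3]]
0.103 [[281.5  28.3]] [[281.1 178. ]]
0.107 [[281.5  16. ]] [[281.1 178. ]]
0.111 [[281.5   3.4]] [[281.1 178. ]]
tip in charger 0.0115 -0.0662
tool yaw 0.13059728428328354
```

The fit is consistent. The switch is offset about −7 mm, and the lever sits at about 2 mm. The rod tip is at charger (11, −66) mm, with about 26 mm free to the paddle. Descending to a tip height of about 54 mm.

Call:
servo_tool(dp=[[0,0,-0.03],[0,0,-0.04],[0,0,-0.04],[0,0,-0.04],[0,0,-0.03],[0,0,-0.025],[0,0,-0.015],[0,0,0]], twist=[[0,0,0],[0,0,0],[0,0,0],[0,0,0],[0,0,0],[0,0,0],[0,0,0],[0,0,0]])

```text
time: 7.95
ee_pos: [0.5242, -0.0683, 0.138]
eef_rot: [-0.046, -0.705, -0.047, 0.706]
contact_force: [-0.1, -0.5, -1.6]
width: 0.0234
```

Call:
servo_tool(dp=[[0,0,0],[0,0,0],[0,0,0],[0,0,0]], twist=[[0,0,0],[0,0,0],[0,0,0],[0,0,0]])

```text
time: 8.45
ee_pos: [0.5245, -0.0684, 0.1385]
eef_rot: [0.047, 0.706, 0.046, -0.705]
contact_force: [-0.4, 0.4, -1.9]
width: 0.0231
```

```bash
python3 wl.py w5;python3 - <<'E'
from cell import *
import cv2
for n in ["scene"]: cv2.imwrite(f"pics/{n}2.png",cv2.resize(get_image(n)[170:310,195:345,::-1],None,fx=4,fy=4,interpolation=cv2.INTER_CUBIC))
for k in range(1): o=get_obs(); print(o["contact_force"],o["moment"])
E
```

```text
8.45 [ 0.5245 -0.0684  0.1385] [-0.36  0.37 -1.94] 0.02305765929652205
[[0.0, 0.131, -0.991], [-0.0, -0.991, -0.131], [-1.0, 0.0, -0.0]]
[ 0.25880308  0.34647251 -2.0696706 ] [-0.0210462   0.00124711 -0.04056413]
```

View pics/w5.png

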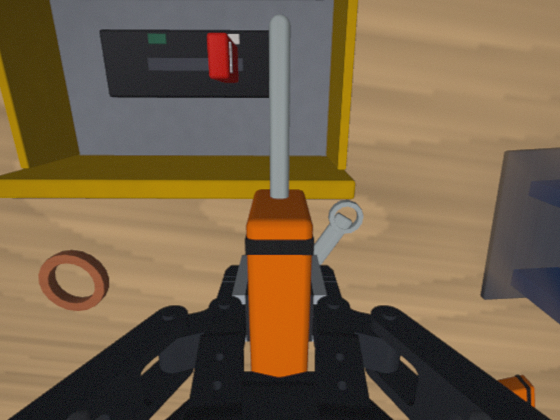

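View pics/scene2.png

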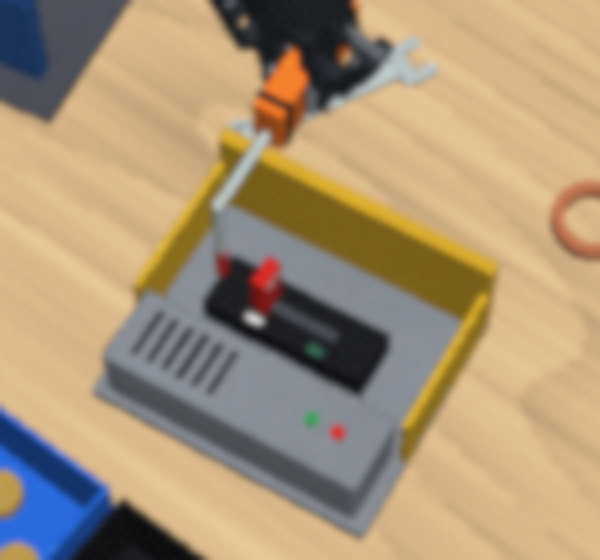

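The leg hangs just right of the paddle, behind the guard (red tip at (222,265) in the crop). Now I'll slide along charger +y, first closing the gap.

Call:
servo_tool(dp=[[-0.001,0.008,0],[-0.001,0.01,0],[-0.001,0.01,0],[-0.001,0.008,0],[-0.001,0.006,0],[-0.001,0.006,0],[0,0,0],[0,0,0]], twist=[[0,0,0],[0,0,0],[0,0,0],[0,0,0],[0,0,0],[0,0,0],[0,0,0],[0,0,0]])

```text
time: 9.55
ee_pos: [0.5214, -0.0444, 0.1383]
eef_rot: [0.046, 0.706, 0.046, -0.706]
contact_force: [-1.0, 0.9, -1.3]
width: 0.0233
```

Call:
servo_tool(dp=[[-0.001,0.006,0],[-0.001,0.006,0],[-0.001,0.006,0],[-0.001,0.006,0],[0,0.006,0],[-0.001,0.006,0],[-0.001,0.006,0],[0,0,0]], twist=[[0,0,0],[0,0,0],[0,0,0],[0,0,0],[0,0,0],[0,0,0],[0,0,0],[0,0,0]])

```text
time: 10.55
ee_pos: [0.5183, -0.0231, 0.1383]
eef_rot: [-0.047, -0.706, -0.047, 0.706]
contact_force: [0.0, -0.1, -1.4]
width: 0.0229
```

```bash
python3 wl.py w6
```

```text
10.55 [ 0.5183 -0.0231  0.1383] [ 0.01 -0.08 -1.44] 0.022868417133362958
[[-0.0, 0.132, -0.991], [0.0, -0.991, -0.132], [-1.0, -0.0, 0.0]]
```

View pics/w6.png

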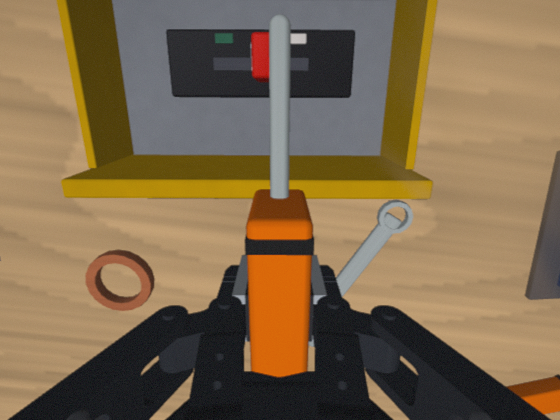

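The lever is moving with the rod: the paddle is at column 262, and the green mark at column 224. Continuing, then feeling for the stop in small steps.

Call:
servo_tool(dp=[[-0.001,0.006,0],[-0.001,0.006,0],[-0.001,0.006,0],[-0.001,0.006,0],[0,0.006,0],[-0.001,0.006,0],[-0.001,0.004,0],[0,0,0]], twist=[[0,0,0],[0,0,0],[0,0,0],[0,0,0],[0,0,0],[0,0,0],[0,0,0],[0,0,0]])

```text
time: 11.6
ee_pos: [0.5153, -0.0032, 0.1383]
eef_rot: [0.047, 0.706, 0.047, -0.706]
contact_force: [0.4, -0.3, -0.9]
width: 0.0234
```

Call:
servo_tool(dp=[[0,0.0014,0],[0,0.0014,0],[0,0.0014,0],[-0.001,0.0014,0]], twist=[[0,0,0],[0,0,0],[0,0,0],[0,0,0]])

```text
time: 12.1
ee_pos: [0.515, -0.0005, 0.1383]
eef_rot: [0.046, 0.706, 0.046, -0.706]
contact_force: [1.3, -2.0, -2.9]
width: 0.0235
```

```bash
python3 wl.py w7
```

```text
12.1 [ 5.150e-01 -5.000e-04  1.383e-01] [ 1.33 -1.96 -2.89] 0.023549423035059327
[[0.0, 0.131, -0.991], [0.0, -0.991, -0.131], [-1.0, 0.0, -0.0]]
```

View pics/w7.png

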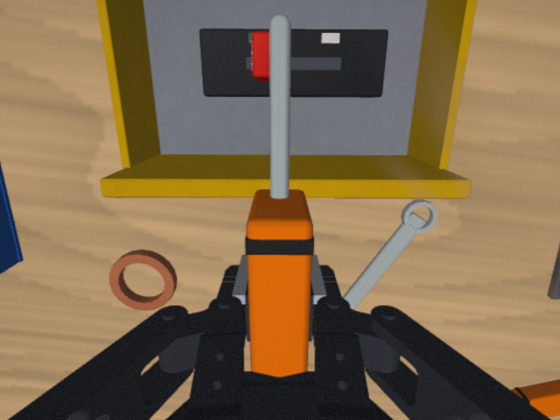

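The paddle covers the green mark and is close to the slot's left end (247,63). Feeling onward.

Call:
servo_tool(dp=[[0,0.001,0],[0,0.001,0],[0,0.001,0],[-0.001,0.001,0]], twist=[[0,0,0],[0,0,0],[0,0,0],[0,0,0]])

```text
time: 12.65
ee_pos: [0.5145, 0.0015, 0.1383]
eef_rot: [0.046, 0.706, 0.046, -0.706]
contact_force: [1.2, -1.0, -2.6]
width: 0.0232
```

Call:
servo_tool(dp=[[0,0.001,0],[0,0.001,0]], twist=[[0,0,0],[0,0,0]])

```text
time: 12.9
ee_pos: [0.5144, 0.0025, 0.1383]
eef_rot: [-0.046, -0.706, -0.046, 0.706]
contact_force: [1.4, -1.2, -1.5]
width: 0.0232
```

Call:
servo_tool(dp=[[0,0.001,0],[0,0.001,0]], twist=[[0,0,0],[0,0,0]])

```text
time: 13.15
ee_pos: [0.5143, 0.0035, 0.1383]
eef_rot: [-0.046, -0.706, -0.046, 0.706]
contact_force: [-0.6, -0.8, -1.7]
width: 0.0231
```

Call:
servo_tool(dp=[[0,0.001,0],[0,0,0]], twist=[[0,0,0],[0,0,0]])

```text
time: 13.4
ee_pos: [0.5143, 0.004, 0.1383]
eef_rot: [-0.046, -0.706, -0.047, 0.706]
contact_force: [-0.4, -1.4, -1.4]
width: 0.0233
```

Call:
servo_tool(dp=[[0,0.001,0],[0,0,0]], twist=[[0,0,0],[0,0,0]])

```text
time: 13.65
ee_pos: [0.5143, 0.0045, 0.1383]
eef_rot: [-0.046, -0.706, -0.047, 0.706]
contact_force: [0.2, -0.7, -1.2]
width: 0.0232
```

Call:
servo_tool(dp=[[0,0.001,0],[0,0,0]], twist=[[0,0,0],[0,0,0]])

```text
time: 13.9
ee_pos: [0.5144, 0.005, 0.1383]
eef_rot: [-0.046, -0.706, -0.046, 0.706]
contact_force: [-1.1, -1.4, -0.5]
width: 0.0233
```

```bash
python3 wl.py w8; python3 -c "
from cell import *
print(get_obs()['moment'])
import cv2
a=cv2.imread('pics/w8.png');cv2.imwrite('pics/w8c.png',cv2.resize(a[0:120,180:400],None,fx=3.6,fy=3.6,interpolation=cv2.INTER_CUBIC))"
```

```text
13.9 [0.5144 0.005  0.1383] [-1.07 -1.4  -0.54] 0.023311300893686687
[[-0.0, 0.131, -0.991], [-0.0, -0.991, -0.131], [-1.0, 0.0, 0.0]]
[-0.35935274  0.12167857 -0.1497864 ]
```

View pics/w8c.png

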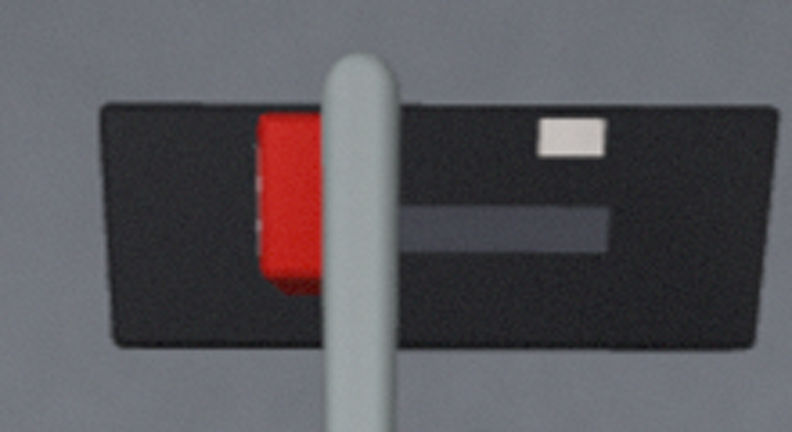

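Still only sliding friction (about 1.4 N). Continuing in 0.4–0.5 mm steps.

Call:
servo_tool(dp=[[0,0.001,0],[0,0,0]], twist=[[0,0,0],[0,0,0]])

```text
time: 14.2
ee_pos: [0.5143, 0.0054, 0.1383]
eef_rot: [-0.046, -0.706, -0.046, 0.706]
contact_force: [-1.1, -4.3, -0.7]
width: 0.0235
```

Call:
servo_tool(dp=[[0,0.001,0],[0,0,0]], twist=[[0,0,0],[0,0,0]])

```text
time: 14.45
ee_pos: [0.5143, 0.0058, 0.1383]
eef_rot: [-0.047, -0.706, -0.046, 0.706]
contact_force: [-2.5, -5.7, -0.1]
width: 0.0232
```

Call:
servo_tool(dp=[[0,0.001,0],[0,0,0]], twist=[[0,0,0],[0,0,0]])

```text
time: 14.7
ee_pos: [0.5143, 0.0061, 0.1383]
eef_rot: [-0.047, -0.706, -0.046, 0.706]
contact_force: [-2.4, -7.6, 0.2]
width: 0.0232
```

```bash
python3 -c "
from cell import *
print(get_obs()['moment'])"
```

```text
[-1.76877293  0.26522279 -0.79228851]
```

The stop has been reached at about 7.2 N along the slide, with a stiffness of about 4 N/mm. Easing back to about 6 N and holding.

Call:
servo_tool(dp=[[0,-0.0005,0],[0,0,0],[0,0,0]], twist=[[0,0,0],[0,0,0],[0,0,0]])

```text
time: 15.08
ee_pos: [0.5143, 0.0059, 0.1383]
eef_rot: [-0.046, -0.706, -0.046, 0.706]
contact_force: [-1.2, -5.5, 0.4]
width: 0.0232
```

```bash
python3 -c "
from cell import *
o=get_obs();print(o['moment'],o['contact_force'])"
```

```text
[-1.63000787  0.24904918 -0.71935526] [-1.22966338 -5.48742022  0.35625324]
```

Call:
servo_tool(dp=[[0,0,0],[0,0,0],[0,0,0],[0,0,0],[0,0,0],[0,0,0],[0,0,0],[0,0,0]], twist=[[0,0,0],[0,0,0],[0,0,0],[0,0,0],[0,0,0],[0,0,0],[0,0,0],[0,0,0]])

```text
time: 16.08
ee_pos: [0.5143, 0.0059, 0.1383]
eef_rot: [-0.046, -0.706, -0.046, 0.706]
contact_force: [-1.1, -7.0, -0.6]
width: 0.0235
```

Call:
servo_tool(dp=[[0,0,0],[0,0,0],[0,0,0],[0,0,0],[0,0,0],[0,0,0],[0,0,0],[0,0,0]], twist=[[0,0,0],[0,0,0],[0,0,0],[0,0,0],[0,0,0],[0,0,0],[0,0,0],[0,0,0]])

```text
time: 17.08
ee_pos: [0.5143, 0.0059, 0.1383]
eef_rot: [-0.047, -0.706, -0.046, 0.706]
contact_force: [-1.2, -7.1, 0.6]
width: 0.0236
```

Call:
servo_tool(dp=[[0,0,0],[0,0,0],[0,0,0],[0,0,0],[0,0,0],[0,0,0],[0,0,0],[0,0,0]], twist=[[0,0,0],[0,0,0],[0,0,0],[0,0,0],[0,0,0],[0,0,0],[0,0,0],[0,0,0]])

```text
time: 18.08
ee_pos: [0.5142, 0.0059, 0.1383]
eef_rot: [-0.047, -0.705, -0.046, 0.706]
contact_force: [-2.3, -7.6, 0.2]
width: 0.0232
```

```bash
python3 wl.py w9; python3 -c "
from cell import *
o=get_obs();print(o['moment'],o['contact_force'])
import cv2
a=cv2.imread('pics/w9.png');cv2.imwrite('pics/w9c.png',cv2.resize(a[0:200,180:400],None,fx=3,fy=3,interpolation=cv2.INTER_CUBIC))"
```

```text
18.075 [0.5142 0.0059 0.1383] [-2.28 -7.62  0.16] 0.023167037234851803
[[-0.0, 0.131, -0.991], [-0.0, -0.991, -0.131], [-1.0, 0.0, 0.0]]
[-1.51884562  0.26896216 -0.72512213] [-2.44923884 -6.39862986  0.26089345]
```

View pics/w9c.png

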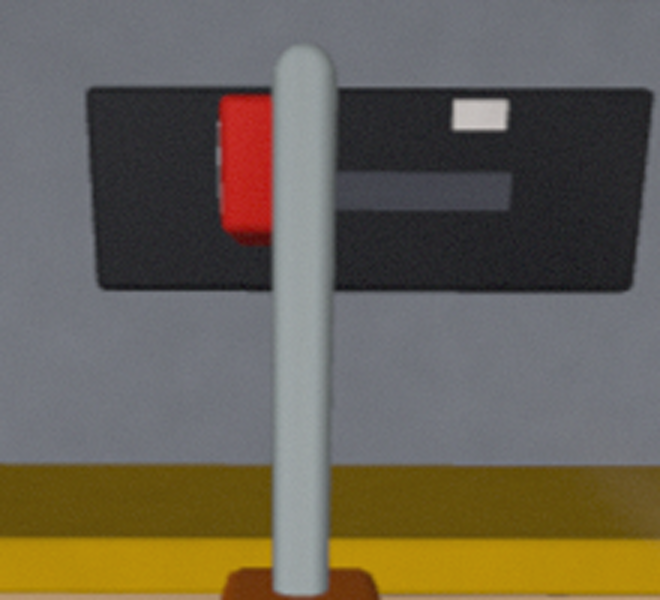

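Held 3 s at about 6.5 N. I'll trim slightly towards 6 N and hold another 2.5 s, to be safe.

Call:
servo_tool(dp=[[0,-0.0003,0],[0,0,0],[0,0,0],[0,0,0],[0,0,0],[0,0,0],[0,0,0],[0,0,0]], twist=[[0,0,0],[0,0,0],[0,0,0],[0,0,0],[0,0,0],[0,0,0],[0,0,0],[0,0,0]])

```text
time: 19.12
ee_pos: [0.5143, 0.0058, 0.1383]
eef_rot: [-0.046, -0.706, -0.046, 0.706]
contact_force: [-2.6, -5.6, -0.5]
width: 0.0232
```

Call:
servo_tool(dp=[[0,0,0],[0,0,0],[0,0,0],[0,0,0],[0,0,0],[0,0,0],[0,0,0],[0,0,0]], twist=[[0,0,0],[0,0,0],[0,0,0],[0,0,0],[0,0,0],[0,0,0],[0,0,0],[0,0,0]])

```text
time: 20.12
ee_pos: [0.5143, 0.0058, 0.1383]
eef_rot: [-0.047, -0.705, -0.046, 0.706]
contact_force: [-1.9, -6.2, -0.5]
width: 0.0234
```

Call:
servo_tool(dp=[[0,0,0],[0,0,0],[0,0,0],[0,0,0]], twist=[[0,0,0],[0,0,0],[0,0,0],[0,0,0]])

```text
time: 20.62
ee_pos: [0.5143, 0.0058, 0.1383]
eef_rot: [-0.046, -0.706, -0.046, 0.706]
contact_force: [-1.5, -6.0, -0.2]
width: 0.0234
```

```bash
python3 -c "
from cell import *
o=get_obs();print(o['moment'],o['contact_force'])"
```

```text
[-1.49140975  0.26811211 -0.61326615] [-1.50261075 -6.04497954 -0.20731515]
```

A steady 6.0 N was held. Now backing off and lifting clear.

Call:
servo_tool(dp=[[0,-0.003,0],[0.001,-0.006,0],[0.001,-0.01,0],[0.002,-0.012,0],[0.001,-0.012,0],[0.002,-0.012,0],[0,-0.005,0],[0,0,0]], twist=[[0,0,0],[0,0,0],[0,0,0],[0,0,0],[0,0,0],[0,0,0],[0,0,0],[0,0,0]])

```text
time: 21.62
ee_pos: [0.5178, -0.0241, 0.1383]
eef_rot: [-0.046, -0.706, -0.046, 0.706]
contact_force: [-0.5, 0.3, -1.1]
width: 0.0231
```

Call:
servo_tool(dp=[[0,0,0.02],[0,0,0.04],[0,0,0.05],[0,0,0.05],[0,0,0.04],[0,0,0.02],[0,0,0],[0,0,0]], twist=[[0,0,0],[0,0,0],[0,0,0],[0,0,0],[0,0,0],[0,0,0],[0,0,0],[0,0,0]])

```text
time: 22.62
ee_pos: [0.5174, -0.0239, 0.2476]
eef_rot: [-0.046, -0.705, -0.047, 0.706]
contact_force: [0.5, 0.0, -2.3]
width: 0.0233
```

```bash
python3 wl.py w10;python3 - <<'E'
from cell import *
import cv2
for n in ["scene"]: cv2.imwrite(f"pics/{n}3.png",cv2.resize(get_image(n)[170:310,195:345,::-1],None,fx=4,fy=4,interpolation=cv2.INTER_CUBIC))
E
```

```text
22.625 [ 0.5174 -0.0239  0.2476] [ 0.48  0.   -2.31] 0.023315614318787883
[[-0.001, 0.131, -0.991], [0.0, -0.991, -0.131], [-1.0, -0.0, 0.001]]
```

View pics/w10.png

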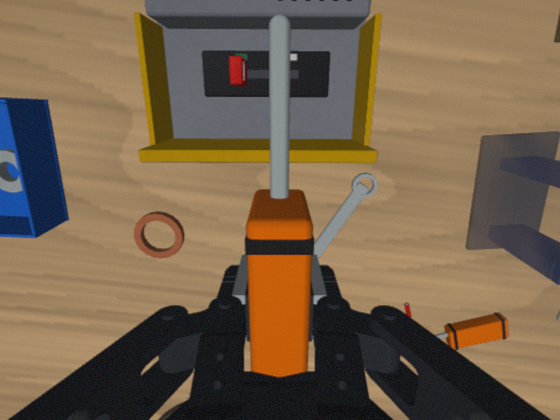

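View pics/scene3.png

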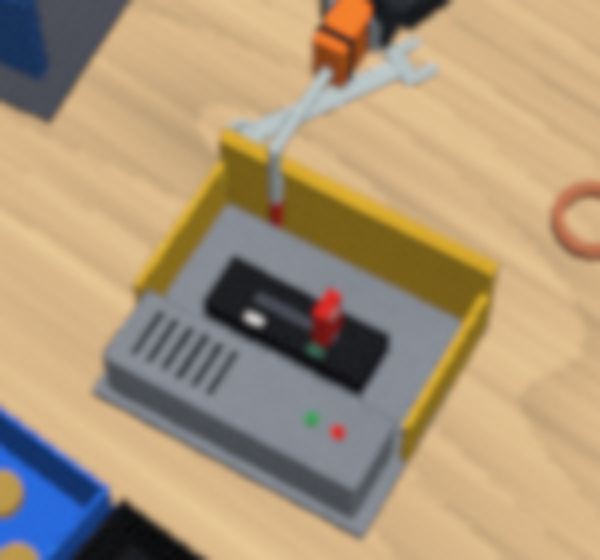

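The lever now sits at the green mark, and the rod is unchanged in the grip. Returning to above the cradle.

Call:
servo_tool(dp=[[0.004,-0.04,0],[0.005,-0.08,0],[0.005,-0.09,0],[0.005,-0.09,0],[0.005,-0.09,0],[0.005,-0.09,0],[0.005,-0.07,0],[0,-0.029,0]], twist=[[0,0,0.003],[0,0,0.003],[0,0,0.003],[0,0,0.003],[0,0,0.003],[0,0,0.003],[0,0,0.002],[0,0,0]])

```text
time: 23.72
ee_pos: [0.5345, -0.3151, 0.2473]
eef_rot: [-0.068, -0.703, -0.068, 0.704]
contact_force: [0.3, 0.1, -0.7]
width: 0.0236
```

Call:
servo_tool(dp=[[0,0,0],[0,0,0],[0,0,0],[0,0,0]], twist=[[0,0,0],[0,0,0],[0,0,0],[0,0,0]])

```text
time: 24.22
ee_pos: [0.535, -0.3127, 0.2485]
eef_rot: [0.069, 0.704, 0.069, -0.704]
contact_force: [-0.0, -0.1, -1.4]
width: 0.0232
```

```bash
python3 wl.py w11
```

```text
24.225 [ 0.535  -0.3127  0.2485] [-0.01 -0.13 -1.44] 0.023206857596967962
[[0.0, 0.194, -0.981], [-0.0, -0.981, -0.194], [-1.0, 0.0, -0.0]]
```

View pics/w11.png

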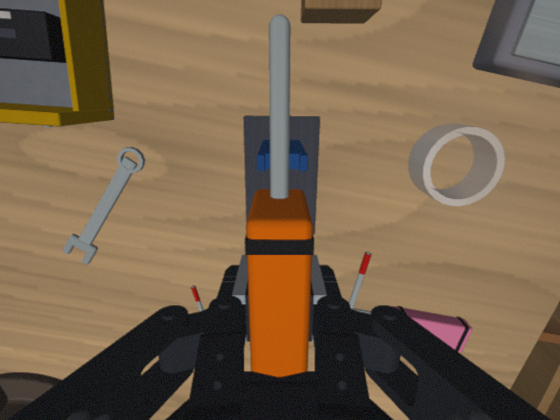

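Aligned over the cradle: the front fork at (282,155) is centred under the rod. Correcting by −0.5/−0.7 mm and descending.

Call:
servo_tool(dp=[[-0.001,-0.0014,-0.03],[0,0,-0.05],[0,0,-0.05],[0,0,-0.05],[0,0,-0.04],[0,0,-0.02],[0,0,0],[0,0,0]], twist=[[0,0,0],[0,0,0],[0,0,0],[0,0,0],[0,0,0],[0,0,0],[0,0,0],[0,0,0]])

```text
time: 25.28
ee_pos: [0.5347, -0.3144, 0.1289]
eef_rot: [0.069, 0.704, 0.068, -0.704]
contact_force: [0.6, 0.3, -1.3]
width: 0.0235
```

Call:
servo_tool(dp=[[0,0,-0.006],[0,0,-0.006],[0,0,-0.006],[0,0,-0.005],[0,0,0],[0,0,0]], twist=[[0,0,0],[0,0,0],[0,0,0],[0,0,0],[0,0,0],[0,0,0]])

```text
time: 26.02
ee_pos: [0.5344, -0.3141, 0.1168]
eef_rot: [-0.069, -0.704, -0.069, 0.704]
contact_force: [-0.3, -0.2, -1.8]
width: 0.0232
```

```bash
python3 wl.py w12
```

```text
26.025 [ 0.5344 -0.3141  0.1168] [-0.29 -0.19 -1.76] 0.02324580944961293
[[-0.0, 0.193, -0.981], [0.0, -0.981, -0.193], [-1.0, -0.0, 0.0]]
```

View pics/w12.png

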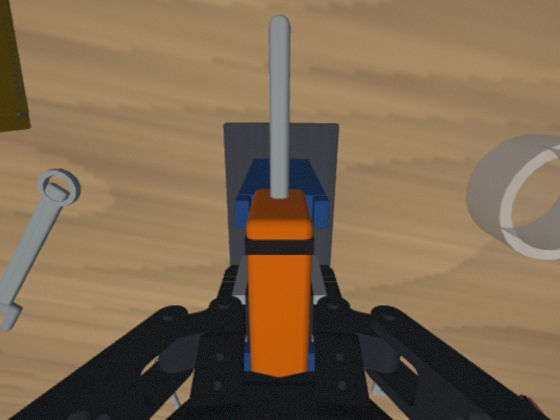

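The handle is between the fork cheeks. A 0.7 mm sideways correction, then lowering onto the forks.

Call:
servo_tool(dp=[[0,0.0014,0],[0,0,-0.002],[0,0,-0.002],[0,0,0]], twist=[[0,0,0],[0,0,0],[0,0,0],[0,0,0]])

```text
time: 26.58
ee_pos: [0.5343, -0.3134, 0.1147]
eef_rot: [-0.069, -0.704, -0.069, 0.704]
contact_force: [-0.4, -0.3, -3.0]
width: 0.0237
```

Call:
servo_tool(dp=[[0,0,-0.001],[0,0,-0.001],[0,0,0]], twist=[[0,0,0],[0,0,0],[0,0,0]])

```text
time: 26.95
ee_pos: [0.5343, -0.3134, 0.1138]
eef_rot: [-0.069, -0.704, -0.069, 0.704]
contact_force: [1.0, 0.5, -2.1]
width: 0.0234
```

Call:
servo_tool(dp=[[0,0,-0.001],[0,0,0],[0,0,0]], twist=[[0,0,0],[0,0,0],[0,0,0]])

```text
time: 27.32
ee_pos: [0.5344, -0.3135, 0.1135]
eef_rot: [0.069, 0.704, 0.069, -0.704]
contact_force: [-2.1, 0.5, 6.3]
width: 0.0233
```

Call:
servo_tool(dp=[[0,0,-0.001],[0,0,0],[0,0,0]], twist=[[0,0,0],[0,0,0],[0,0,0]])

```text
time: 27.7
ee_pos: [0.5344, -0.3135, 0.1135]
eef_rot: [0.069, 0.704, 0.069, -0.704]
contact_force: [-4.8, 2.9, 12.6]
width: 0.0233
```

Seated at the same height as found. Relieving 0.5 mm, then opening.

Call:
servo_tool(dp=[[0,0,0.001],[0,0,0]], twist=[[0,0,0],[0,0,0]])

```text
time: 27.95
ee_pos: [0.5344, -0.3135, 0.1135]
eef_rot: [0.069, 0.704, 0.069, -0.704]
contact_force: [-2.8, 1.7, 7.4]
width: 0.0235
```

Call:
servo_tool(dp=[[0,0,0],[0,0,0],[0,0,0],[0,0,0],[0,0,0],[0,0,0],[0,0,0],[0,0,0]], twist=[[0,0,0],[0,0,0],[0,0,0],[0,0,0],[0,0,0],[0,0,0],[0,0,0],[0,0,0]], hand=0)

```text
time: 28.95
ee_pos: [0.5344, -0.3135, 0.1133]
eef_rot: [0.069, 0.704, 0.069, -0.704]
contact_force: [-0.4, -0.8, 0.3]
width: 0.0853
```

Call:
servo_tool(dp=[[0,0,0.03],[0,0,0.04],[0,0,0.05],[0,0,0.05],[0,0,0.04],[0,0,0.02],[0,0,0],[0,0,0]], twist=[[0,0,0],[0,0,0],[0,0,0],[0,0,0],[0,0,0],[0,0,0],[0,0,0],[0,0,0]])

```text
time: 29.95
ee_pos: [0.534, -0.3132, 0.2276]
eef_rot: [-0.068, -0.703, -0.069, 0.704]
contact_force: [0.2, -0.9, -0.0]
width: 0.0853
```

```bash
python3 wl.py w13
python3 - <<'E'
from cell import *
import cv2
cv2.imwrite("pics/scene4.png",get_image("scene")[:,:,::-1])
E
```

```text
29.95 [ 0.534  -0.3132  0.2276] [ 0.24 -0.92 -0.01] 0.0852898575361227
[[-0.001, 0.193, -0.981], [0.001, -0.981, -0.193], [-1.0, -0.001, 0.001]]
```

View pics/w13.png

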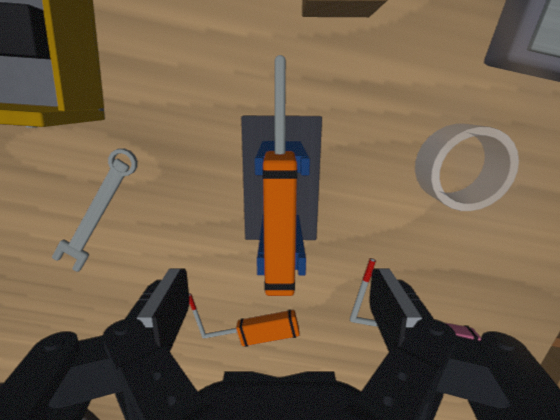

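View pics/scene4.png

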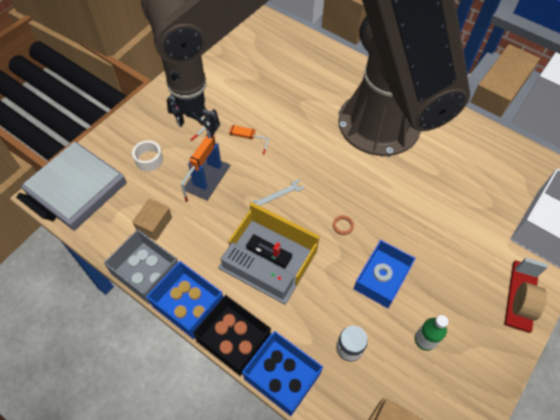

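The rod is back in its cradle as before (wrist view (280,222), same pixels as before the pick). The lever is at the green mark (scene (277,248)). A quick numeric lever check from the clear view, then I'll hand in.

Run:
```python
from h import *
import pickle
from cell import *
o,c=pickle.load(open("w10.pkl","rb")); p=np.load("pc.npy")
im=cv2.imread("pics/w10.png"); m=(im[...,2]>150)&(im[...,1]<50); m[120:]=0; ys,xs=np.where(m); print(xs.min(),xs.max(),ys.min(),ys.max())
for y in (-.030,.016,.018,.020): print(y,proj(c,W(p[:3],[[.022,y+.006,.085],[-.002,y-.006,.085]])).round(1).tolist())
finish_job(); print(get_obs()["time"])
```

```text
230 240 56 82
-0.03 [[284.2, 55.1], [297.4, 84.4]]
0.016 [[231.8, 55.0], [246.3, 84.3]]
0.018 [[229.5, 55.0], [244.1, 84.3]]
0.02 [[227.2, 55.0], [241.9, 84.3]]
the job is handed in; nothing more can be done
the job is handed in; nothing more can be done
```

I took the large orange-handled rod from its cradle and reached over the guard with it. I slid the lever left until it met the on stop and held it there for about 6 s before backing off. The rod is back in its cradle and the gripper is open and clear. The job was handed in at about 30 s.

- **Push on the lever:** the hold was 3 s at about 6.5 N, then 2.5 s trimmed to about 6 N. The highest reading I took was 7.6 N, against the 14 N limit, but I only read forces at the end of each move.
- **Lever position:** after the rod was lifted away, the lever measured about 18 mm left of the charger's centre, at the green mark. Given the switch's measured −7 mm offset, that is about 50 mm of travel. It stayed there, but I have no direct signal that it latched.
- **Rod:** the last wrist picture shows it in the cradle at the same pixels as before the pick, within about 3 px. The final scene picture shows nothing else moved.
- **Disagreement:** the scene and top cameras disagreed with each other by about 5 mm, so I used the wrist camera's measurements.
- **Sideways force:** during the hold I also read 1 to 3 N across the push. I took this to be friction of the rod on the lever and did not check it.

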